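Unclip and open the sample carrier

TASK

Open the larger, oblong sample carrier (not the small square box): flip both of the sprung steel clips at its ends outwards until they snap fully open, and only then lift the lid off by its handle. Set the lid down on the black rubber mat without dropping it, handle up, centred, with its long sides along the mat's long sides, and let go of it; leave both clips open.

Things in the scene. Friction and masses are not known exactly. Their poses are not given: they have to be found in the camera images.
- lid: White lid, 0.25 kg, 134 (x) x 184 (y) x 8 mm plate over a 114 x 164 x 8 plug; starts seated on the fixed grey carrier (130 x 180 x 80 high, same centre and yaw). Origin: centre of plug underside, 72 above bench when seated; z up, plate top at 16. Handle: central bar along x, 70 long, 14 wide (y), 34 to 46 above origin, on posts at x +-30; gap below 18.
- clip_a (a joint): Steel clip, +y end of seated lid. Hinge along lid x, 98 mm from lid centre, 60 above bench. Closed (0 rad): hook plate reaches 16 inwards, 2 above the lid; over it a tab 40 wide (x), 3 thick, stands upright over the hinge, 93 to 134 above bench. Opens outwards to 1.9 rad (tab out and a little down). Spring: shut below 0.5 rad (about 3 N at the tab), past it snaps open and stays.
- clip_b (a joint): The same clip mirrored at the -y end (hinge and tab 98 mm to -y of the seated lid's centre); 0 closed, 1.9 rad open, swinging outwards to -y. Either clip flips when the inner face of its tab is pushed outwards some 50 mm, from above the lid, with the fingertips 15 to 30 mm above the lid's upper face (lower down the hook plate is in the way). It sweeps 75 mm of room outside.
- mat: Black rubber mat fixed to the bench, 170 (x) x 220 (y) mm, 6 mm thick. Origin: centre of its underside, on the bench; y along its long side. The laid-down lid's origin is 6 mm above the bench.
There are look-alikes about, which are no part of the job. What is shaped like the lid but purple or turquoise is not meant.

How it is judged (in metres and radians):
On the way, in this order (a step that is already met when the one before it is completed fails the run):
1. both clips are flipped open while the lid still sits on the carrier (value of joint each of clip_a, clip_b above 1.3 rad and distance of lid from where it was at the start of the episode below 0.015 m), for 0.1 s.
2. the lid is lifted clear of the carrier (height (world z) of lid above 0.1 m and value of joint each of clip_a, clip_b above 1.3 rad), for 0.1 s.
At the end, for the whole second after the job is handed in: The lid lies flat on the mat, handle up and at rest, its centre within 30 mm of the mat's centre and its long side within 15 degrees of the mat's long side (either way round); both clips stand open by more than 1.3 rad (horizontal distance between lid and mat below 0.03 m and height (world z) of lid below 0.012 m and angle between lid's own z axis and vertical below 0.1 rad and angle between the y axis of lid and the y axis of mat, either way round below 0.26 rad and linear speed of lid below 0.02 m/s and value of joint each of clip_a, clip_b above 1.3 rad); the robot touches nothing.
It fails at once if the lid is dropped (falls free faster than 0.7 m/s) (linear speed of lid above 0.7 m/s and contact force between each of the arm, the fingers and lid below 0.01 N).
It also fails if it takes over 54 s, if anything falls off the work surface, if the arm or the gripper's body presses on something with over 40 N, if the wrist force passes 120 N, or if a joint passes its speed limit or range.

ROBOT

A 6-joint arm with a two-finger parallel gripper is mounted at the origin on the work surface. World frame = base frame: x ahead of the robot, y to its left, z up, the work surface at z = 0. Lengths are in mm, angles in rad, forces in N, time in s.
With the tool pointing down it reaches from about 350 to 775 mm from the base axis. Payload 7.3 kg.
Tool frame: the origin (TCP) lies midway between the tips of the shut fingers; the grasp point (between the pads) lies 19 mm behind it; z points along the fingers, y is the direction in which the jaws open and shut (so a half turn about z gives the same grasp; the last joint's range is limited). The gripper opens to 92 mm and grips with 3 to 60 N. Pads are 19 mm wide; open, the fingers measure 130 mm over their backs; the gripper's body (75 mm by 190 mm) begins 47 mm behind the grasp point.
Start: joints at [1.044, 0.342, 1.524, -0, 1.275, -0.146], TCP at [195.11, 487.419, 226.741] pointing down, gripper open.
Joint ranges: [-2.53, 2.53], [-0.77, 2.02], [0.04, 2.7], [-1, 4.14], [0.28, 2.66], [-3.11, 3.11]. Speed limits (rad/s): [2.57, 2.57, 3.14, 3.14, 3.14, 3.14].

INTERFACE

Orientations are given as [roll, pitch, yaw] about the fixed x, y, z axes, in that order (R = Rz(yaw) Ry(pitch) Rx(roll)).
In Python, from plant import sensors, imaging, ticket gives the robot as it stands. The module is installed in compiled form; this text tells all that it offers.
- The arm moves only by the tool arm_command, never from a script. Its argument "increments" is one flat list of numbers, 5 for each row, row after row: the closure, from 0 (fully open) to 1 (shut), then the shift along the tool's x, y, z in mm, then the turn about the tool's z in degrees. In form: [hand, dx, dy, dz, spin, hand, dx, dy, dz, spin, ...]. A call has 1 to 20 rows; each row is the pose to reach, as a shift and turn from the pose commanded when the call began, along the tool's axes at that moment; what a row does not reach only later rows make up. A row lasts 1/8 s, in which the tool goes at most 62.5 mm and 10.7 degrees, less where a joint would pass 70% of its speed; a pose out of reach is approached as far as the arm can. A call with a gripper value outside its range is refused whole. The fingers move at their own pace and stop on an object; the grip force is fixed at half the most. Time passes only in rows, so rows that repeat a pose let the fingers close. It gives the time, the measured TCP pose, the force and the opening at its end, in the units of the state.
- sensors.get_obs(): the state, without advancing time (a new reading comes with each control period).
- imaging.capture(name): name is "scene" or "top"; returns the picture (480x640x3 uint8, blue, green, red); there is no depth.
- imaging.calibration(name): a dict with "fx", "fy", "cx", "cy" (pixels), "world_to_cam" (4x4, takes a point from world to camera coordinates). Camera axes: x right, y down, z forward; pixel columns grow to the right and rows downward; lengths in mm; the calibration is good to about 2 mm. A picture is of the moment at which its call begins. calibration takes no time and is no camera call.
- ticket.close_job(): hands the job in, once; it reports no verdict.
The state is a dict: "time": time; "joint_positions": joint angles; "dq": joint speeds; "tau": joint torques, N m; "tool_pos": TCP position; "tcp_rot": TCP orientation; "contact_force": force on the tool from outside, world axes, zero at the start; "moment": the same for the moment, N m; "grip_width": finger opening in mm.
Only numpy, scipy, OpenCV 4.12 (cv2) and the standard library are available. Lean on these libraries where they do the work, as an engineer would, in place of code of your own. Each camera call takes 0.05 s, during which the arm holds its last target. There are 200 camera calls.

## Working session

There is one attempt and no reset: what is moved stays moved. The work goes in short steps, Python scripts to look and compute and a tool call to move; the robot and the scene stay as the last step left them, time stands still between calls to the robot, and variables do not carry over. Pictures are saved under pics/ and viewed, about 8 in all and at most 12, crops included, and the job is handed in when it is done.

Besides the shell and the picture viewer there is one more tool, called after ">>>" as name(argument=value, ...), one argument or row to a line, values as JSON. arm_command: Moves the arm, as the interface text tells. Its arguments: {"type":"object","properties":{"increments":{"type":"array","items":{"type":"number"}}},"required":["increments"]}

```bash
mkdir -p pics
python3 - <<'E'
from plant import sensors, imaging
import cv2
for n in("top","scene"):
    cv2.imwrite(f"pics/{n}0.png",imaging.capture(n)); c=imaging.calibration(n); print(n,c)
print(sensors.get_obs())
E
```

```text
top {'fx': 441.4899959712597, 'fy': 441.4899959712597, 'cx': 326.43147767084224, 'cy': 239.89052899415614, 'world_to_cam': array([[-1.12073931e-02, -9.99287534e-01, -3.60391384e-02,
         1.85214726e+01],
       [-9.87427656e-01,  1.67431354e-02, -1.57182353e-01,
         4.20943488e+02],
       [ 1.57673775e-01,  3.38244376e-02, -9.86911794e-01,
         9.05735337e+02],
       [ 0.00000000e+00,  0.00000000e+00,  0.00000000e+00,
         1.00000000e+00]])}
scene {'fx': 524.9039519945196, 'fy': 524.9039519945196, 'cx': 331.01092641518517, 'cy': 243.3231653590211, 'world_to_cam': array([[-3.78890377e-01,  9.25440614e-01,  1.32356236e-03,
         1.60932173e+02],
       [ 7.07854435e-01,  2.90727766e-01, -6.43754196e-01,
        -2.64212963e+02],
       [-5.96141075e-01, -2.42975381e-01, -7.65231196e-01,
         1.44054159e+03],
       [ 0.00000000e+00,  0.00000000e+00,  0.00000000e+00,
         1.00000000e+00]])}
{'time': 0.1, 'joint_positions': array([ 1.04397592e+00,  3.42661200e-01,  1.52490182e+00, -2.00623415e-05,
        1.27541419e+00, -1.45998864e-01]), 'dq': array([-0.00074204, -0.00174481, -0.0032725 ,  0.00069087, -0.00098738,
        0.00019302]), 'tau': array([ 8.90084448e-04, -4.32005775e+01, -2.44693494e+01,  7.17866071e-02,
        5.26628585e-02, -8.57454302e-05]), 'tool_pos': array([194.93550425, 487.08083384, 226.11709926]), 'tcp_rot': array([-3.14022003e+00, -1.82445948e-04,  2.76077684e+00]), 'contact_force': array([-0.48714276, -0.00551522,  0.2159976 ]), 'moment': array([0.0110425 , 0.03490942, 0.00244515]), 'grip_width': 91.86007906260126}
```

View pics/top0.png

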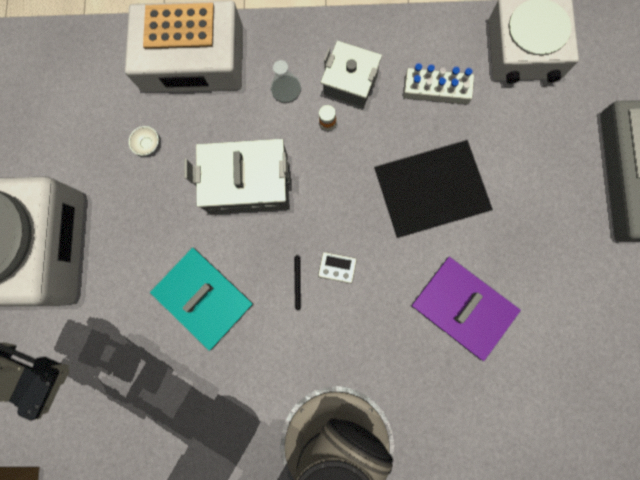

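View pics/scene0.png

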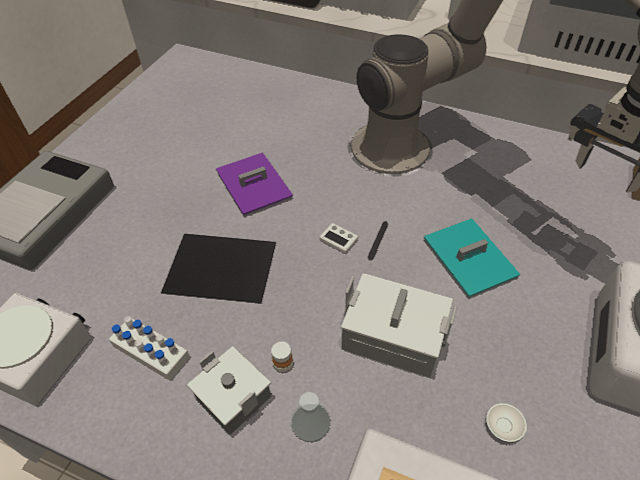

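Candidates in the top view are:
- the white oblong carrier at (240,173)
- the small square box at (351,70)
- the turquoise lid look-alike at (200,298)
- the purple lid look-alike at (467,308)

The oblong white carrier fits the description. The mat is black, with corners at about (375,167), (468,141), (492,210) and (398,237). I'll check the carrier in one crop.

Run:
```python
import cv2
a=cv2.imread("pics/top0.png")[130:220,180:300]; cv2.imwrite("pics/c1.png",cv2.resize(a,None,fx=6,fy=6,interpolation=cv2.INTER_CUBIC))
```

```text
(no output)
```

View pics/c1.png

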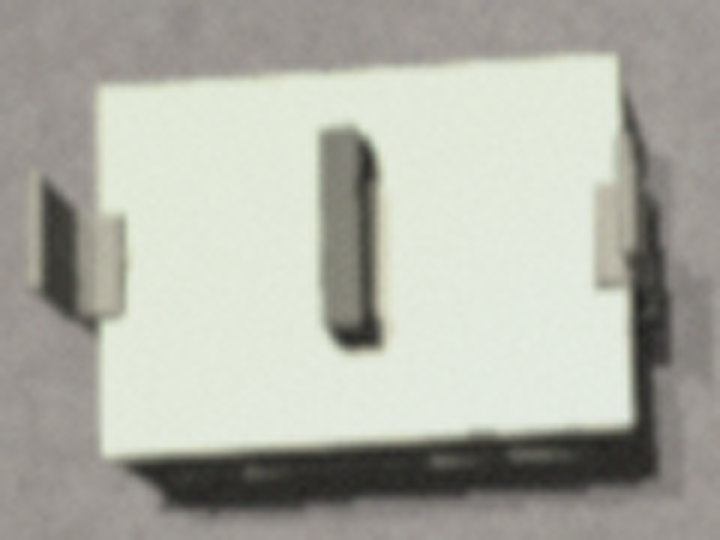

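The crop shows a white oblong lid with a central grey handle bar and a closed clip tab at each end, so the choice is right. The plate corners in the crop are (98,87), (617,55), (634,428) and (103,457).

```bash
cat > h.py <<'E'
import numpy as np
from plant import imaging
def bp(uv,z,cam="top"):
    c=imaging.calibration(cam);T=c["world_to_cam"];R,t=T[:3,:3],T[:3,3];o=-R.T@t
    d=np.array([[(u-c["cx"])/c["fx"],(v-c["cy"])/c["fy"],1] for u,v in uv])@R
    return o+d*((z-o[2])/d[:,2])[:,None]
def proj(p,cam):
    c=imaging.calibration(cam);T=c["world_to_cam"];q=np.atleast_2d(p)@T[:3,:3].T+T[:3,3]
    return q[:,:2]/q[:,2:]*[c["fx"],c["fy"]]+[c["cx"],c["cy"]]
def rect(P):  # corners tl,tr,br,bl ; long side tl-tr
    P=P[:,:2];l=(P[0]-P[1])+(P[3]-P[2]);s=(P[0]-P[3])+(P[1]-P[2])
    print("centre",P.mean(0).round(1),"len",np.linalg.norm(l)/2,np.linalg.norm(s)/2,"long dir deg",np.degrees(np.arctan2(l[1],l[0])),"short dir",np.degrees(np.arctan2(s[1],s[0])))
E
python3 - <<'E'
from h import *
L=np.array([(98,87),(617,55),(634,428),(103,457)])/6+[180,130]
rect(bp(L,88)); print(bp(L,88).round(0))
M=[(375,167),(468,141),(492,210),(398,237)]
rect(bp(M,6))
h=np.array([(338,128),(342,328)])/6+[180,130]
print("handle",bp(h,118).round(1), bp(h,118).mean(0))
from plant import sensors
print(np.degrees(sensors.get_obs()["tcp_rot"]))
E
```

```text
centre [556.7 187.2] len 182.24901627646133 133.19882639402346 long dir deg 92.13319248200412 short dir 2.7626330433226802
[[620. 282.  88.]
 [627.  99.  88.]
 [493.  93.  88.]
 [487. 275.  88.]]
centre [ 537.2 -224. ] len 215.51478978135975 165.51819072230754 long dir deg 105.07367938594706 short dir 15.346992393442983
handle [[591.3 189.2 118. ]
 [521.9 186.4 118. ]] [556.59420273 187.7821678  118.        ]
[-1.79921354e+02 -1.04533828e-02  1.58180861e+02]
```

>>> arm_command(
  increments=[1,-50,-11,0,-3,1,-100,-23,0,-6,1,-150,-35,0,-9,1,-200,-46,0,-12,1,-250,-58,0,-15,1,-300,-69,0,-18,1,-350,-81,10,-21,1,-400,-92,30,-24.2,1,-427,-98,46,-24.2,1,-427,-98,46,-24.2,1,-427,-98,46,-24.2],
)

```text
time: 1.48
tool_pos: [554.5, 238.2, 180.9]
tcp_rot: [3.141, -0.001, -3.1]
contact_force: [-0.6, -0.1, 0.0]
grip_width: 0.4
```

>>> arm_command(
  increments=[1,0,0,35,0,1,0,0,71,0,1,0,10,71,0,1,0,20,71,0,1,0,28,71,0,1,0,36,71,0,1,0,44,71,0,1,0,52,71,0,1,0,60,71,0,1,0,68,71,0,1,0,76,71,0,1,0,82,71,0,1,0,82,71,0],
)

```text
time: 3.1
tool_pos: [551.6, 320.2, 109.7]
tcp_rot: [3.141, 0.0, -3.099]
contact_force: [0.4, 0.8, -0.4]
grip_width: 0.2
```

Run:
```python
from plant import imaging
import cv2
a=imaging.capture("scene")[240:420,300:540]; cv2.imwrite("pics/s1.png",cv2.resize(a,None,fx=3,fy=3,interpolation=cv2.INTER_CUBIC))
```

```text
(no output)
```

View pics/s1.png

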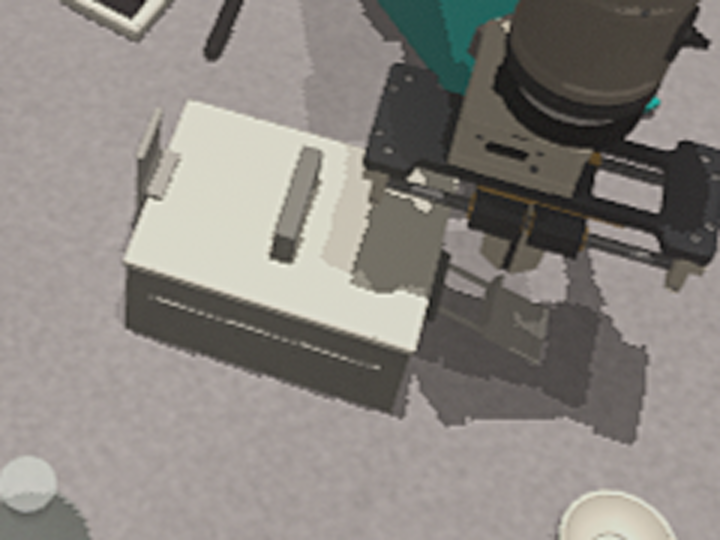

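The +y clip (crop about (500,300)) lies open outwards, and the lid has not moved. Next is the other clip.

>>> arm_command(
  increments=[1,0,-10,-40,0,1,0,-40,-71,0,1,0,-90,-71,0,1,0,-140,-71,0,1,0,-182,-71,0,1,0,-182,-71,0,1,0,-182,-35,0,1,0,-182,0,0,1,0,-190,0,0,1,0,-200,0,0,1,0,-210,0,0,1,0,-218,0,0,1,0,-226,0,0,1,0,-234,0,0,1,0,-242,0,0,1,0,-250,0,0,1,0,-258,0,0,1,0,-264,0,0,1,0,-264,0,0],
)

```text
time: 5.52
tool_pos: [562.7, 55.4, 109.7]
tcp_rot: [3.142, 0.0, -3.101]
contact_force: [0.6, 0.4, -0.4]
grip_width: 0.6
```

>>> arm_command(
  increments=[0,0,10,-50,0,0,0,40,-90,0,0,0,90,-100,0,0,0,132,-100,0,0,0,132,-100,0,0,0,132,-100,0],
)

```text
time: 6.28
tool_pos: [557.0, 187.6, 209.5]
tcp_rot: [-3.141, -0.0, -3.099]
contact_force: [-0.8, -0.0, 0.5]
grip_width: 55.7
```

Run:
```python
from plant import imaging
import cv2, numpy as np
a=imaging.capture("scene")[220:400,290:530]; b=imaging.capture("top")[110:240,160:320]
A=cv2.resize(a,(400,300),interpolation=cv2.INTER_CUBIC);B=cv2.resize(b,(400,300),interpolation=cv2.INTER_CUBIC)
cv2.imwrite("pics/s2.png",np.hstack([A,B]))
```

```text
(no output)
```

View pics/s2.png

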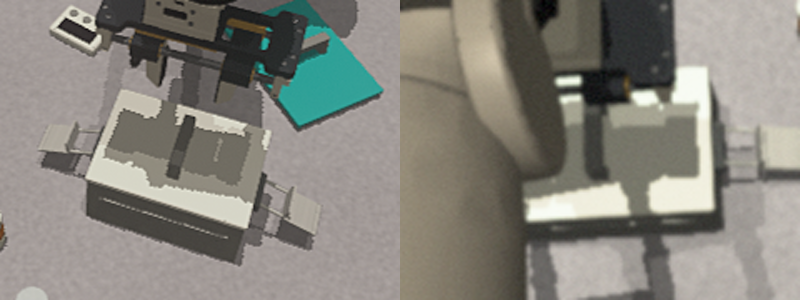

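Both clips are open: in the left half they lie outwards at (65,140) and (300,215). The lid is still seated. Descending to grasp the handle.

>>> arm_command(
  increments=[0,0,0,0,0,0,0,0,30,0,0,0,0,60,0,0,0,0,90,0,0,0,0,107,0,0,0,0,115,0,0,0,0,115,0,1,0,0,115,0,1,0,0,115,0,1,0,0,115,0,1,0,0,115,0,1,0,0,115,0,1,0,0,115,0,1,0,0,115,0,1,0,0,115,0],
)

```text
time: 8.25
tool_pos: [557.2, 187.9, 94.7]
tcp_rot: [3.141, 0.0, -3.1]
contact_force: [0.4, 1.6, -0.6]
grip_width: 16.3
```

>>> arm_command(
  increments=[1,0,0,0,0,1,0,0,0,0,1,0,0,-5,0,1,0,0,-12,0,1,0,0,-20,0,1,0,0,-30,0,1,0,0,-45,0,1,0,0,-60,0,1,0,0,-80,0,1,0,0,-100,0,1,0,0,-110,0,1,0,0,-110,0,1,0,0,-110,0],
)

```text
time: 9.88
tool_pos: [556.7, 187.7, 204.0]
tcp_rot: [-3.141, -0.001, -3.1]
contact_force: [-0.5, 0.1, -3.0]
grip_width: 13.8
```

Run:
```python
from plant import imaging
import cv2
cv2.imwrite("pics/s3.png",imaging.capture("scene"))
```

```text
(no output)
```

View pics/s3.png

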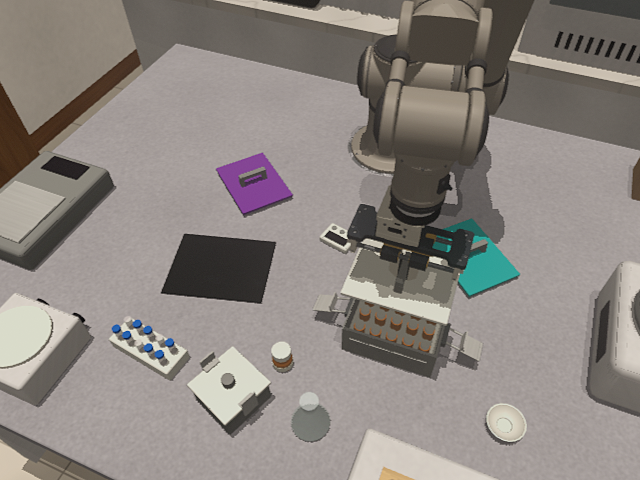

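The lid is held level above the carrier, which shows its samples, and both clips stand open. In this scene view the mat corners are (183,234), (276,242), (264,302) and (162,295). I'll cross-check the mat pose with them.

Run:
```python
from h import *
M=[(276,242),(183,234),(162,295),(264,302)]
P=bp(M,6,"scene"); print(P.round(0)); rect(P); rect(P[[1,2,3,0]])
```

```text
[[ 430. -135.    6.]
 [ 491. -347.    6.]
 [ 655. -294.    6.]
 [ 588.  -86.    6.]]
centre [ 541.  -215.6] len 219.82181044901057 169.4532154176282 long dir deg 106.8010282965463 short dir -162.3949496483811
centre [ 541.  -215.6] len 169.4532154176282 219.82181044901057 long dir deg -162.3949496483811 short dir -73.1989717034537
```

>>> arm_command(
  increments=[1,3,-30,0,-1,1,6,-70,0,-2,1,10,-110,0,-4,1,14,-150,0,-5,1,17,-190,0,-6,1,21,-230,0,-7,1,24,-270,0,-9,1,28,-310,0,-10,1,32,-350,0,-11,1,34,-380,0,-12,1,36,-400,0,-12.8,1,37,-410,0,-12.8,1,37,-410,0,-12.8,1,37,-410,0,-12.8],
)

```text
time: 11.68
tool_pos: [537.3, -222.5, 204.5]
tcp_rot: [3.141, -0.0, -2.876]
contact_force: [0.3, -0.8, -2.5]
grip_width: 13.7
```

>>> arm_command(
  increments=[1,0,3,30,0,1,0,3,60,0,1,0,3,90,0,1,0,3,115,0,1,0,3,135,0,1,0,3,150,0,1,0,3,160,0,1,0,3,166,0,1,0,3,170,0,1,0,3,172,0,1,0,3,174,0,1,0,3,175,0,1,0,3,176,0,1,0,3,176,0],
)

```text
time: 13.42
tool_pos: [536.5, -220.5, 28.7]
tcp_rot: [-3.142, 0.0, -2.877]
contact_force: [0.2, -0.4, -2.6]
grip_width: 13.5
```

Run:
```python
from plant import imaging,sensors
import cv2
a=imaging.capture("scene")[170:350,100:340]; cv2.imwrite("pics/s4.png",cv2.resize(a,None,fx=3,fy=3,interpolation=cv2.INTER_CUBIC))
print(sensors.get_obs()["contact_force"],sensors.get_obs()["tool_pos"])
```

```text
[ 0.12113991  0.40702363 -2.16379883] [ 536.48854192 -220.52113808   28.76682539]
```

View pics/s4.png

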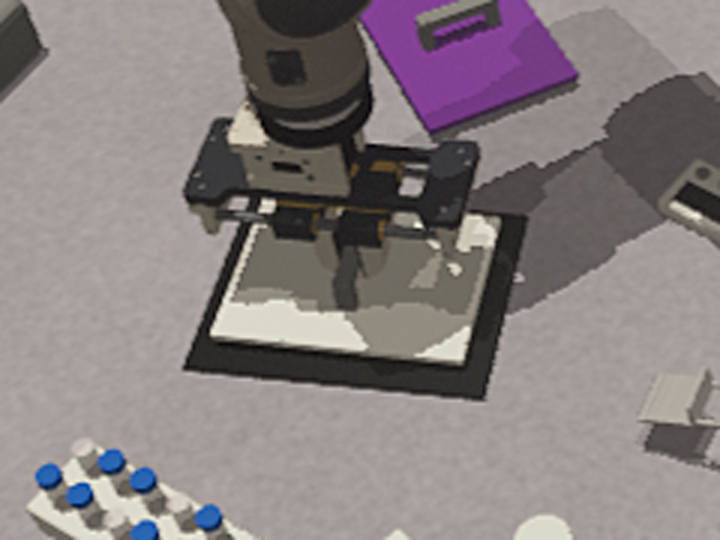

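The lid looks well centred and aligned on the mat, but the wrist still carries its weight. Lowering gently until it touches.

>>> arm_command(
  increments=[1,0,0,1,0,1,0,0,1,0,1,0,0,1,0],
)

```text
time: 13.85
tool_pos: [536.5, -220.5, 28.7]
tcp_rot: [-3.141, 0.0, -2.877]
contact_force: [-2.2, 2.1, 5.0]
grip_width: 13.9
```

Contact: the force went from -2.4 to +5 N and z stopped. Releasing, then retreating straight up.

>>> arm_command(
  increments=[0.6,0,0,0.5,0,0.3,0,0,0,0,0,0,0,0,0,0,0,0,0,0,0,0,0,0,0,0,0,0,0,0,0,0,0,0,0,0,0,0,0,0,0,0,0,-20,0,0,0,0,-50,0,0,0,0,-90,0,0,0,0,-140,0,0,0,0,-190,0,0,-60,0,-190,0,0,0,0,-220,0,0,0,0,-220,0],
)

```text
time: 15.85
tool_pos: [535.6, -221.2, 247.2]
tcp_rot: [3.141, -0.002, -2.877]
contact_force: [-0.2, 0.6, 1.7]
grip_width: 91.7
```

>>> arm_command(
  increments=[0,40,-40,-20,0,0,80,-80,-20,0,0,120,-120,-20,0,0,120,-160,-20,0,0,120,-160,-20,0,0,120,-160,-20,0],
)

```text
time: 16.6
tool_pos: [462.6, -405.6, 267.8]
tcp_rot: [3.141, 0.0, -2.877]
contact_force: [-0.3, 0.1, -0.5]
grip_width: 91.9
```

Run:
```python
from plant import imaging
import cv2, numpy as np
a=imaging.capture("scene");b=imaging.capture("top")
cv2.imwrite("pics/s5.png",np.vstack([cv2.resize(a[170:400,100:500],(522,300)),cv2.resize(b[110:340,160:560],(522,300))]))
cv2.imwrite("pics/top5.png",b)
```

```text
(no output)
```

View pics/s5.png

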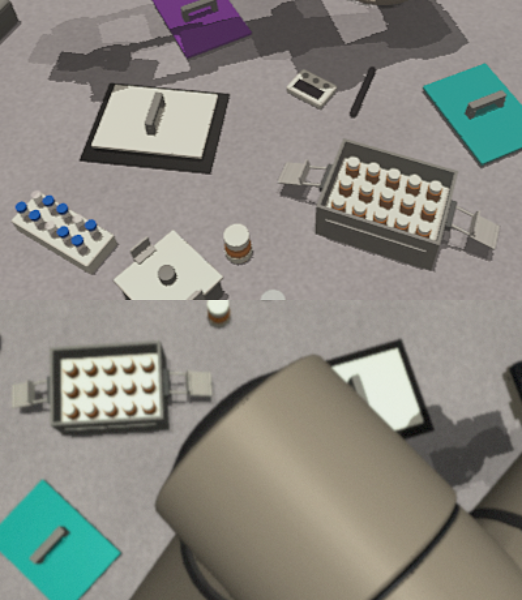

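Run:
```python
from plant import imaging
import cv2
b=imaging.capture("scene"); cv2.imwrite("pics/s6.png",cv2.resize(b[220:310,150:290],None,fx=5,fy=5,interpolation=cv2.INTER_CUBIC))
```

```text
(no output)
```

View pics/s6.png

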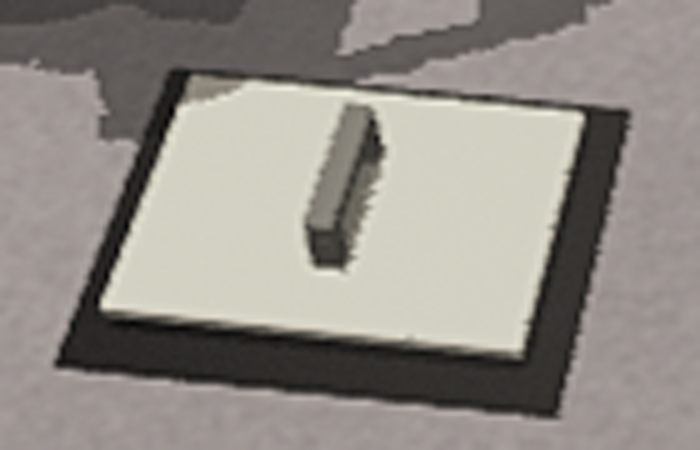

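Lid plate-top corners in the crop are (187,76), (584,112), (524,353) and (100,310). The mat corners are (172,70), (628,112), (560,415) and (58,365).

Run:
```python
from h import *
f=lambda q:np.array(q)/5+[150,220]
rect(bp(f([(584,112),(187,76),(100,310),(524,353)]),22,"scene"))
rect(bp(f([(628,112),(172,70),(58,365),(560,415)]),6,"scene"))
from plant import sensors; o=sensors.get_obs(); print(o["time"],abs(o["dq"]).max())
```

```text
centre [ 539.6 -217.5] len 184.6380642944778 133.26239974137357 long dir deg 105.49654478794709 short dir -163.90126504895096
centre [ 541.  -216.5] len 217.21249649031435 167.93444270399516 long dir deg 105.5572458045899 short dir -163.8684821718452
16.75 0.004296835946808104
```

The lid is 2 mm off the mat centre and 0.1° off its axis, at the right height (the plate size matches). Handing in.

```bash
python3 -c "
from plant import ticket; print(ticket.close_job())"
```

```text
the job is handed in; nothing more can be done
None
```

I flipped both clips of the oblong carrier open while the lid was still seated. I then lifted the lid by its handle, set it down on the black mat with a light touch (about 5 N), let go and moved the arm clear. The job was handed in at about 16.8 s, and no verdict was reported.

- **Lid on the mat:** the last scene picture shows it handle up, about 2 mm from the mat's centre and about 0.1° off its long side. The measured plate size (about 185 x 133 mm) fits a lid lying flat.
- **Clips:** both were visibly lying open after release. I judged this from the pictures, not from a measured angle.
- **Disagreement:** the two cameras put the mat about 8 mm apart in y, so I aimed about midway between them; that is well inside the 30 mm allowed. The top view of the laid lid was mostly hidden by the arm, so the final check rests on the scene camera alone.

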